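# Set up a pebble and sample check on the terrarium shelf

### The arm

A 7-joint arm with a two-finger parallel gripper is mounted at the origin on the work surface. World frame = base frame: x ahead of the robot, y to its left, z up, the work surface at z = 0. Lengths are in mm, angles in degrees, forces in N, time in s.
With the tool pointing down it reaches from about 400 to 875 mm from the base axis. Payload 19.3 kg.
Tool frame: the origin (TCP) lies midway between the tips of the shut fingers; the grasp point (between the pads) lies behind it (robot.grasp_offset is the z of the grasp point in the tool frame, in mm); z points along the fingers, y is the line along which they close (so a half turn about z gives the same grasp; the last joint's range is limited). The gripper opens to 85 mm and grips with 20 to 120 N. Pads are 22 mm wide; open, the fingers measure 114 mm over their backs; the gripper's body (76 mm by 85 mm) begins 54 mm behind the grasp point. The pads swing forward as they close: fully open they stand 13 mm farther back than shut.
Start: joints at [68.457, 29.874, -2.08, 91.645, 1.215, 58.505, -6.463], TCP at [188.132, -596.004, 231.291] pointing down, gripper open.
Joint ranges: [-166.77, 166.77], [-17.47, 122.26], [-85.68, 81.53], [9.62, 139.38], [-72.42, 252.41], [9.2, 110.78], [-144.41, 144.41]. Speed limits (degrees/s): [108.29, 108.29, 136.94, 136.94, 172.46, 172.46, 172.46].

### API

Orientations are given as [roll, pitch, yaw] about the fixed x, y, z axes, in that order (R = Rz(yaw) Ry(pitch) Rx(roll)).
In Python, from plant import robot gives the robot as it stands.
- The arm moves only by the shell command python3 -m creep 'ROWS' [OPENING] [FORCE]. ROWS is text: rows parted by semicolons, each of 4 numbers parted by spaces: the shift along the world's x, y, z in units of 30 mm (1.0 is 30 mm), then the turn about the world's z in units of 10 degrees (1.0 is 10 degrees). A call has exactly 10 rows; each row is the pose to reach, as a shift and turn from the pose commanded when the call began; what a row does not reach only later rows make up. A row lasts 1/8 s, in which the tool goes at most 62.5 mm and 10.7 degrees, less where a joint would pass 70% of its speed; a pose out of reach is approached as far as the arm can. A call with a gripper value outside its range is refused whole. OPENING is the closure, from -1 (fully open) to 1 (shut), set as the call begins (- or left out, the last holds). The fingers move at their own pace and stop on an object; FORCE is the grip in N (left out, the last holds). Time passes only in rows, so rows that repeat a pose let the fingers close, or fill a call up. It gives the time, the measured TCP pose, the force, the opening and the grip force at its end, in the units of the state.
- robot.get_obs(): the state, without advancing time (a new reading comes with each control period).
- robot.read_camera(name): name is "scene" or "top"; returns (picture, depth): 384x512x3 uint8, red, green, blue; 384x512 float32, mm along the optical axis (not along the pixel's ray), 0 where there is no reading.
- robot.camera_params(name): a dict with "fov_y" (degrees; the focal length in pixels is half the picture's height over the tangent of half this angle, whatever the lens; pixels are square), "cx", "cy" (the principal point, pixels), "world_to_cam" (4x4, takes a point from world to camera coordinates). Camera axes: x right, y down, z forward; pixel columns grow to the right and rows downward; lengths in mm; the calibration is good to about 2 mm. A picture is of the moment at which its call begins. camera_params takes no time and is no camera call.
- robot.job_done(): hands the job in; it is judged then, once.
Trained networks look in the newest picture that a camera, given by its name, has taken for a name from the list of things; names that differ only in an ending like _2 or _b are one class to them, and where a whole thing is asked for, a point or a joint stands for the part that bears it (a point fixed in the world has none). Each returns a list of dicts, best first, with "p" (0 to 1); they miss things now and then, are a little off and sometimes report something else, mostly with a low value. They report only what shows in the picture. A call takes as long as a camera call. They do not tell look-alikes from the thing itself.
- robot.silhouettes(camera, thing): "pixels" (384x512 bool, what is visible of it) and "uv" ([column, row] in pixels, amid what is visible of it).
The state is a dict: "time": time; "q": joint angles; "joint_vel": joint speeds; "tau": joint torques, N m; "position": TCP position; "ee_rot": TCP orientation; "wrist_force": force on the tool from outside, world axes, zero at the start; "moment": the same for the moment, N m; "opening": finger opening in mm; "grip_force": force on a finger pad.
Only numpy, scipy, OpenCV 4.12 (cv2) and the standard library are available. Lean on these libraries where they do the work, as an engineer would, in place of code of your own. Each camera call takes 0.05 s, during which the arm holds its last target. There are 200 camera calls.

### The job

Set up the mite check: first tip all the clay pebbles out of the grey tray into the yellow sieve and stand the empty tray back on its cork mat, wholly on the mat. Then lay every small sample dish flat on the aluminium stage plate, each in a bay of its own and centred between that bay's four stops, and only when all the dishes lie so push the lamp switch's lever fully over, away from you. Leave everything else where it stands.

Things in the scene. Friction and masses are not known exactly. Their poses are not given: they have to be found in the camera images.
- tray: Grey tray, 120 (x) x 90 (y) mm, 180 g, origin under its centre, on the mat. Floor 4 mm thick, 28 mm walls at +x and both y sides; at -x only a ramp 22 mm long up to an 8 mm high pouring edge: tilted 45-60 deg with -x down it empties there. A flat carrying strap bridges it along y over the middle: 14 mm thick (x), 16 mm high, centre 62 mm above the origin, 82 mm long, 50 mm free beneath.
- mat: Fixed thin cork mat, 170 (x) x 150 (y) x 3 mm, origin at the centre of its underside; the tray's place. It and the sieve stand one on the robot's left and one on its right, either way round.
- sieve_in (a point): Fixed round yellow plastic sieve: 160 mm across the rim, 140 mm at the foot, rim 50 mm above the table, wall 4 mm; a flat handle 22 mm wide reaches 160 mm from the centre along its -x (towards the robot). This point is the centre of its mesh floor's top, 4 mm above the table.
- stage: Fixed square aluminium stage plate, 170 x 170 x 12 mm, origin under its centre, with four bays in a 2 x 2 pattern 84 mm apart along its x and y. Each bay has four round stops (8 mm thick, 6 mm high pins) at +-24 mm in the plate's x and y from the bay's centre, and a fine black cross at the centre.
- switch (a joint): lever of the lamp's toggle switch, rad: 0 = leaning towards the switch's own -x (to the robot, off), 1.0 = fully over to its +x (away from the robot, on); a little friction keeps it where it is left, a push of 1 to 2 N at the knob moves it
- switch_tip (a point): centre of the black ball knob (26 mm) at the end of the 50 mm lever; the pivot lies 22 mm above the table on a white block 70 (x) x 50 (y) x 25 mm. The axes of this point turn with the lever about the switch's y; its yaw is the switch's.
- tub: loose compact white tub with twist cap, 56 mm across, 48 mm high, bystander; origin under its centre
- petri: loose large empty petri dish, pale clear, 94 mm across, 16 mm high, bystander; origin under its centre
- tweezers: loose stainless tweezers, 120 mm long along x, 6 mm high, bystander; origin under the middle
- cave: loose tan ceramic cave, 90 x 115 mm, 60 mm high, bystander; origin under its centre
- bay0 (a point): centre of the stage bay at its -x -y corner, on the plate's top face, 12 mm above the table; axes as the plate's
- bay1 (a point): centre of the stage bay at its -x +y corner, on the plate's top face, 12 mm above the table; axes as the plate's
- bay2 (a point): centre of the stage bay at its +x -y corner, on the plate's top face, 12 mm above the table; axes as the plate's
- bay3 (a point): centre of the stage bay at its +x +y corner, on the plate's top face, 12 mm above the table; axes as the plate's
- pebble0: loose lumpy clay pebble, about 26 x 25 x 18 mm, 12 g, origin at its centre; lies in the tray at the start; 4 to 6 of them are present
- pebble1: loose lumpy clay pebble, about 26 x 25 x 18 mm, 12 g, origin at its centre; lies in the tray at the start; 4 to 6 of them are present
- pebble2: loose lumpy clay pebble, about 26 x 25 x 18 mm, 12 g, origin at its centre; lies in the tray at the start; 4 to 6 of them are present
- pebble3: loose lumpy clay pebble, about 26 x 25 x 18 mm, 12 g, origin at its centre; lies in the tray at the start; 4 to 6 of them are present
- pebble4: loose lumpy clay pebble, about 26 x 25 x 18 mm, 12 g, origin at its centre; lies in the tray at the start; 4 to 6 of them are present
- pebble5: loose lumpy clay pebble, about 26 x 25 x 18 mm, 12 g, origin at its centre; lies in the tray at the start; 4 to 6 of them are present
- dish0: loose small closed round sample dish, pale clear with a round brown sample showing in its middle, 40 mm across, 14 mm high, 30 g, origin at its centre (7 mm above what it lies on), z along its axis, same either way up; stands on the table at the start; 3 or 4 are present
- dish1: loose small closed round sample dish, pale clear with a round brown sample showing in its middle, 40 mm across, 14 mm high, 30 g, origin at its centre (7 mm above what it lies on), z along its axis, same either way up; stands on the table at the start; 3 or 4 are present
- dish2: loose small closed round sample dish, pale clear with a round brown sample showing in its middle, 40 mm across, 14 mm high, 30 g, origin at its centre (7 mm above what it lies on), z along its axis, same either way up; stands on the table at the start; 3 or 4 are present
- dish3: loose small closed round sample dish, pale clear with a round brown sample showing in its middle, 40 mm across, 14 mm high, 30 g, origin at its centre (7 mm above what it lies on), z along its axis, same either way up; stands on the table at the start; 3 or 4 are present
Mind the look-alikes: they are no part of the job. What is shaped like the dish3 but pink or red is not meant.

How it is judged:
By the outcome, as a careful person would: the job done as asked, in the order asked, and still so for the second after the job is handed in, with the robot touching nothing.
Of pebble0, pebble1, pebble2, pebble3, pebble4, pebble5 only 4 to 6 are there at a start; the rules pass over those that are not, and their reading is None.
Of dish0, dish1, dish2, dish3 only 3 to 4 are there at a start; the rules pass over those that are not, and their reading is None.
At some moment in a run one of dish0, dish1, dish2, dish3 may be knocked a few centimetres aside while the robot is not near it.
It also fails if it takes over 208 s, if anything falls off the work surface, if the arm or the gripper's body presses on something with over 40 N, if the wrist force passes 120 N, or if a joint passes its speed limit or range.

## Working session

There is one attempt and no reset: what is moved stays moved. The work goes in short steps, Python scripts to look and compute and a shell command to move; the robot and the scene stay as the last step left them, time stands still between calls to the robot, and variables do not carry over. Pictures are saved under pics/ and viewed, at most 14 in all, crops included, and the job is handed in when it is done.

```bash
mkdir -p pics; cat > h.py <<'E'
import numpy as np, cv2
from plant import robot
from scipy.spatial.transform import Rotation as Ro
def cam(n):
    rgb,d=robot.read_camera(n); p=robot.camera_params(n)
    h=rgb.shape[0]; f=h/2/np.tan(np.radians(p["fov_y"])/2)
    v,u=np.mgrid[:rgb.shape[0],:rgb.shape[1]]
    C=np.stack([(u-p["cx"])/f*d,(v-p["cy"])/f*d,d],-1)
    W=np.linalg.inv(np.array(p["world_to_cam"]))
    P=C@W[:3,:3].T+W[:3,3]; P[d==0]=np.nan
    return rgb,d,P
def proj(n,X):
    p=robot.camera_params(n); f=192/np.tan(np.radians(p["fov_y"])/2)
    M=np.array(p["world_to_cam"]); c=M[:3,:3]@np.array(X)+M[:3,3]
    return c[:2]/c[2]*f+[p["cx"],p["cy"]]
def save(n,rgb): cv2.imwrite("pics/"+n,rgb[...,::-1])
E
python3 - <<'E'
from h import *
o=robot.get_obs(); print(o["time"],o["position"],o["ee_rot"],o["opening"],robot.grasp_offset)
for n in ["top","scene"]:
    rgb,d,P=cam(n); save(n+"0.png",rgb); np.save(n+"0.npy",P)
    p=robot.camera_params(n); print(n,p["fov_y"],np.round(np.linalg.inv(np.array(p["world_to_cam"]))[:3],2).tolist())
    for t in ["tray","mat","sieve_in","stage","switch","tub","petri","tweezers","cave","pebble0","dish0"]:
        for s in robot.silhouettes(n,t):
            m=s["pixels"]; 
            if s["p"]>.2: print(t,round(s["p"],2),np.round(s["uv"]),m.sum(),np.round(np.nanmedian(P[m],0)),np.round(np.median(rgb[m],0)))
E
```

```text
0.0 [ 187.99373837 -595.73306902  230.7259553 ] [-1.79937086e+02  5.75723830e-03  1.75175558e+01] 85.50148889316083 -18.700000000000003
top 46.307524637026006 [[-0.03, -1.0, 0.06, 472.39], [-1.0, 0.03, 0.0, 13.85], [-0.0, -0.06, -1.0, 1349.94]]
tray 0.75 [369. 256.] 1090 [ 374. -275.   12.] [133. 123. 122.]
tray 0.21 [185. 144.] 306 [708. 270.  48.] [196. 204. 218.]
mat 0.66 [367. 276.] 1434 [ 347. -278.    4.] [133. 105.  75.]
sieve_in 0.84 [173. 265.] 2683 [369. 305.   7.] [153. 151.  10.]
stage 0.8 [273. 188.] 3150 [577.   7.  13.] [155. 158. 179.]
switch 0.54 [267. 249.] 66 [405.  27.  80.] [40. 40. 38.]
tub 0.74 [183. 143.] 318 [708. 270.  48.] [196. 204. 218.]
petri 0.92 [361. 139.] 770 [ 722. -261.   17.] [184. 193. 209.]
tweezers 0.64 [187. 186.] 208 [598. 269.   6.] [132. 145. 161.]
cave 0.77 [230. 118.] 1132 [775. 124.  52.] [180. 129.  81.]
pebble0 0.62 [380. 245.] 50 [ 405. -303.   25.] [136.  82.  55.]
pebble0 0.55 [372. 264.] 48 [ 344. -284.   24.] [135.  82.  54.]
pebble0 0.52 [362. 239.] 45 [ 415. -259.   24.] [136.  83.  55.]
dish0 0.65 [233. 240.] 138 [433. 121.  15
[... 1031 characters left out ...]
2.  51.] [138. 101.  70.]
cave 0.43 [294. 267.] 251 [573. 196.  15.] [128. 129. 131.]
cave 0.23 [302. 305.] 347 [601. 273.   7.] [111. 120. 127.]
pebble0 0.44 [252. 116.] 36 [ 377. -288.   24.] [95. 60. 43.]
pebble0 0.38 [328. 326.] 301 [583. 346.  15.] [128. 129. 132.]
pebble0 0.35 [244. 119.] 35 [ 406. -295.   23.] [94. 60. 43.]
dish0 0.93 [307. 365.] 377 [668. 383.  15.] [162.  52.  46.]
dish0 0.82 [292. 269.] 211 [573. 196.  15.] [125. 125. 128.]
dish0 0.79 [254. 284.] 291 [664. 181.  15.] [159.  44.  40.]
dish0 0.71 [199. 172.] 161 [ 617. -195.   14.] [118. 118. 114.]
dish0 0.7 [319. 219.] 182 [434. 128.  15.] [163. 118. 128.]
dish0 0.59 [331. 327.] 331 [582. 347.  15.] [128. 129. 132.]
```

```bash
python3 -c "
import cv2
for n in ['top','scene']:
    a=cv2.imread(f'pics/{n}0.png')
    cv2.imwrite(f'pics/{n}0b.png',cv2.resize(a[90:312,110:430] if n=='top' else a,(800,555) if n=='top' else (800,600),interpolation=cv2.INTER_CUBIC))"
```

```text
(no output)
```

View pics/top0b.png

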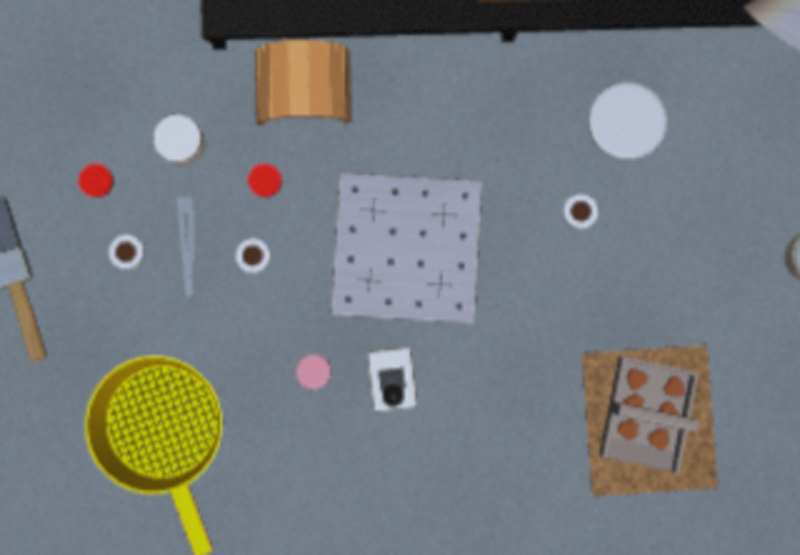

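View pics/scene0b.png

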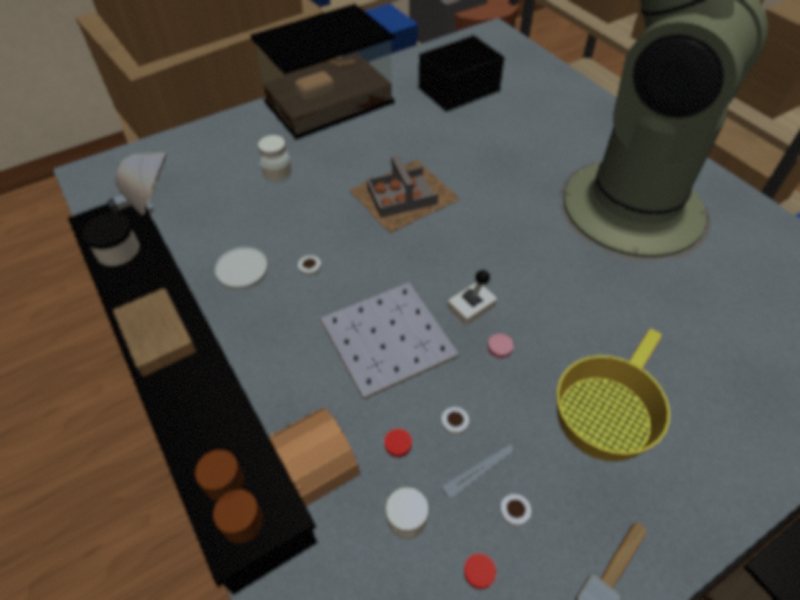

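```bash
python3 - <<'E'
from h import *
for n in ["top","scene"]:
    P=np.load(n+"0.npy"); X,Y,Z=P[...,0],P[...,1],P[...,2]
    print(n)
    # table level check
    print(" table z",np.round([np.nanmedian(Z[(abs(X-a)<25)&(abs(Y-b)<25)]) for a,b in[(480,-280),(480,300),(690,-60),(450,-100)]],1))
    m=(abs(X-378)<60)&(abs(Y+272)<80)&(Z>60)&(Z<90)
    q=P[m][:,:2]; (c,s,a)=cv2.minAreaRect(q.astype(np.float32)); mu=q.mean(0); w,V=np.linalg.eigh(np.cov(q.T)); v=V[:,1]*np.sign(V[1,1])
    t=(q-mu)@v; print(" strap",m.sum(),mu.round(1),"rect",np.round(c,1),np.round(s,1),round(a,1),"yaw",np.degrees(np.arctan2(-v[0],v[1])).round(1),"ext",t.min().round(1),t.max().round(1),np.sqrt(12*t.var()).round(1), "z",np.median(Z[m]).round(1))
    m=(abs(X-578)<110)&(abs(Y-8)<115)&(Z>8)&(Z<15.5); m=cv2.morphologyEx(m.astype(np.uint8),cv2.MORPH_OPEN,np.ones((3,3)))>0
    r=cv2.minAreaRect(P[m][:,:2].astype(np.float32)); print(" stage",np.round(r[0],1),np.round(r[1],1),round(r[2],1), P[m][:,:2].mean(0).round(1))
    m=(abs(X-368)<110)&(abs(Y-300)<110)&(Z>42)&(Z<60)&~((X<300)&(Z<44)); 
    e=cv2.minEnclosingCircle(P[m][:,:2].astype(np.float32)); print(" sieve rim",np.round(e[0],1),round(e[1],1))
    m=(abs(X-374)<110)&(abs(Y+275)<110)&(Z>1.8)&(Z<80)
    r=cv2.minAreaRect(P[m][:,:2].astype(np.float32)); print(" mat",np.round(r[0],1),np.round(r[1],1),round(r[2],1))
    m=(abs(X-405)<60)&(abs(Y-27)<60)&(Z>60); print(" knob",P[m].mean(0).round(1),m.sum(),P[m].max(0).round(1))
    m=(abs(X-405)<60)&(abs(Y-27)<60)&(Z>18)&(Z<30); r=cv2.minAreaRect(P[m][:,:2].astype(np.float32)); print(" switch block",np.round(r[0],1),np.round(r[1],1),round(r[2],1))
E
```

```text
top
 table z [1.2 0.9 1.  1.2]
 strap 164 [ 373.3 -271.7] rect [ 373.3 -271.7] [90.3 13.9] 76.3 yaw -13.6 ext -45.2 45.2 92.4 z 73.8
 stage [577.1   7.5] [169.6 167.4] 86.0 [573.2  14.6]
 sieve rim [355.2 291.6] 104.3
 mat [ 373.9 -275.1] [219.7 219.9] 89.9
 knob [405.3  26.7  78.9] 66 [418.2  38.2  86.8]
 switch block [422.   28.1] [69.9 49.6] 5.7
scene
 table z [1.2 0.9 1.  1.1]
 strap 136 [ 375.2 -262.5] rect [ 373.  -267.9] [90.5 14.7] 77.7 yaw -12.3 ext -51.0 39.5 97.8 z 73.2
 stage [576.8  10.2] [172.6 170. ] 85.2 [579.7  15.8]
 sieve rim [354.9 295. ] 104.6
 mat [ 374.  -274.9] [218.9 219.6] 0.1
 knob [408.   33.5  76.6] 82 [418.8  42.9  85. ]
 switch block [421.8  32.6] [70.5 50.4] 5.8
```

```bash
python3 -m creep '0.8 1.4 0 0.8;1.6 2.8 0 1.6;2.4 4.2 0 2.4;3.2 5.6 -0.5 3.2;4 7 -1 4;4.8 8.4 -1.5 4.8;5.5 9.7 -2 5.5;6.18 10.87 -2.5 5.95;6.18 10.87 -3 5.95;6.18 10.87 -3 5.95' -1 30; python3 - <<'E'
from h import *
from scipy.optimize import least_squares
for n in ["top","scene"]:
    P=np.load(n+"0.npy"); X,Y,Z=P[...,0],P[...,1],P[...,2]
    m=(abs(X-375)<95)&(abs(Y-303)<95)&(Z>46)&(Z<56)
    q=P[m][:,:2]
    f=lambda p:np.hypot(q[:,0]-p[0],q[:,1]-p[1])-p[2]
    r=least_squares(f,[375,303,78],loss="soft_l1",f_scale=3); print(n,m.sum(),r.x.round(1),abs(r.fun).mean().round(1))
E
```

```text
time: 2.45
position: [372.9, -270.2, 140.6]
ee_rot: [-179.9, -0.0, 77.0]
wrist_force: [-0.1, 0.0, 0.8]
opening: 85.7
grip_force: 0.0
top 311 [377.1 302.5  77.8] 3.4
scene 529 [377.2 306.6  77.5] 3.0
```

```bash
python3 -m creep '0 0 -0.6 0;0 0 -1.2 0;0 0 -1.8 0;0 0 -2.3 0;0 0 -2.7 0;0 0 -3 0;0 0 -3.1 0;0 0 -3.1 0;0 0 -3.1 0;0 0 -3.1 0' - 30
python3 -m creep '0 0 0 0;0 0 0 0;0 0 0 0;0 0 0 0;0 0 0 0;0 0 0 0;0 0 0 0;0 0 0 0;0 0 0 0;0 0 0 0' 1 30
```

```text
time: 3.7
position: [373.7, -270.0, 48.6]
ee_rot: [180.0, 0.0, 77.0]
wrist_force: [0.4, 0.2, 0.1]
opening: 85.2
grip_force: 0.0
time: 4.95
position: [373.4, -269.9, 48.3]
ee_rot: [-180.0, 0.0, 77.0]
wrist_force: [-2.1, 0.7, 6.2]
opening: 13.5
grip_force: 29.9
```

```bash
python3 -m creep '0 0 0.4 0;0 0 1 0;0 0 1.7 0;0 0 2.4 0;0.3 0 3.1 0;0.8 0 3.6 0;1.5 0.2 3.7 0.2;2.3 0.7 3.7 0.4;3 1.4 3.7 0.7;3.6 2.3 3.7 1' - -
python3 -m creep '0 1 0 0.1;0 2.1 0 0.2;0 3.3 0 0.3;0 4.6 0 0.3;0 5.9 0 0.3;0 7.2 0 0.3;0 8.5 0 0.3;0 9.8 0 0.3;0 11 0 0.3;0 12 0 0.3' - -
python3 -m creep '-0.2 1 0 0;-0.5 2 0 0;-0.9 3 0 0;-1.4 3.8 0 0;-1.9 4.3 0 0;-2.4 4.7 0 0;-2.7 4.83 0 0;-2.85 4.83 0 0;-2.85 4.83 0 0;-2.85 4.83 0 0' - -
python3 - <<'E'
from h import *
r,d,P=cam("scene"); save("s1.png",cv2.resize(r[110:380,230:512],(800,766))[:600])
E
```

```text
time: 6.2
position: [482.1, -200.4, 159.9]
ee_rot: [180.0, 0.0, 87.1]
wrist_force: [-0.6, 0.9, -1.8]
opening: 13.3
grip_force: 29.6
time: 7.45
position: [481.3, 160.5, 160.0]
ee_rot: [180.0, -0.0, 90.1]
wrist_force: [0.6, -0.6, -3.1]
opening: 13.5
grip_force: 29.7
time: 8.7
position: [396.5, 303.6, 159.3]
ee_rot: [180.0, 0.0, 90.0]
wrist_force: [-0.1, -0.6, -2.0]
opening: 13.1
grip_force: 29.6
```

View pics/s1.png

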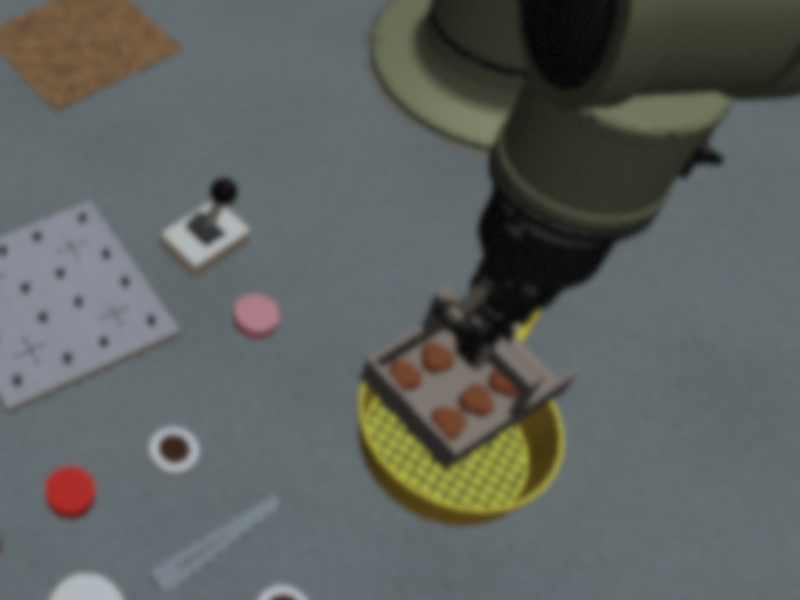

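```bash
python3 -m creep '0 0 -0.5 0;0 0 -1 0;0 0 -1.5 0;0 0 -1.9 0;0 0 -2.08 0;0 0 -2.08 0;0 0 -2.08 0;0 0 -2.08 0;0 0 -2.08 0;0 0 -2.08 0' - 20
python3 -m creep '0 0 -0.1 0;-0.1 0 -0.2 0;-0.2 0 -0.3 0;-0.3 0 -0.4 0;-0.4 0 -0.5 0;-0.5 0 -0.6 0;-0.6 0 -0.7 0;-0.7 0 -0.8 0;-0.75 0 -0.88 0;-0.75 0 -0.88 0' - 20
python3 - <<'E'
from h import *
r,d,P=cam("scene"); save("s2.png",cv2.resize(r[200:340,300:480],(720,560)))
E
```

```text
time: 10.0
position: [396.1, 304.0, 97.0]
ee_rot: [180.0, -0.0, 90.0]
wrist_force: [0.6, 0.3, -2.2]
opening: 13.3
grip_force: 29.7
time: 11.25
position: [375.4, 305.8, 72.1]
ee_rot: [179.7, -0.2, 90.0]
wrist_force: [1.0, -0.6, 28.8]
opening: 13.8
grip_force: 133.0
```

View pics/s2.png

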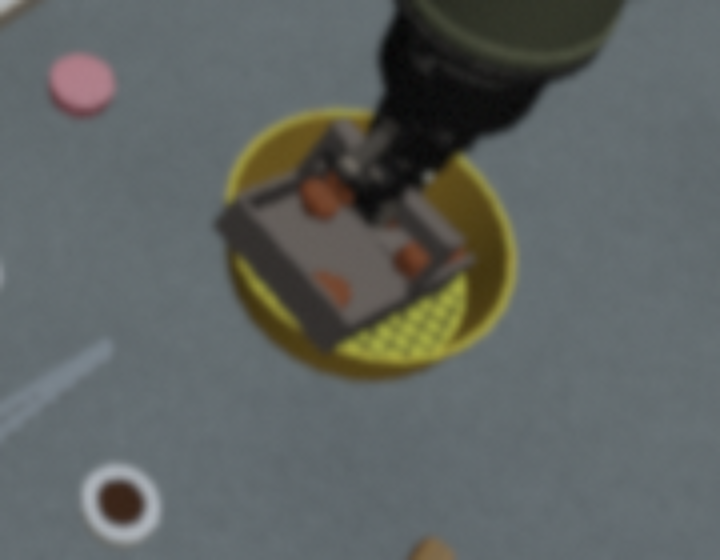

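```bash
python3 -m creep '0 0 0 0;0 0 0 0;0 0 0 0;0 0 0 0;0 0 0 0;0 0 0 0;0 0 0 0;0 0 0 0;0 0 0 0;0 0 0 0' 0.43 20
cat > tray.py <<'E'
from h import *
# fit tray floor plane/bars near sieve
def show(n,out,box,size):
    r,d,P=cam(n); u0,v0,u1,v1=box; save(out,cv2.resize(r[v0:v1,u0:u1],size)); return r,d,P
E
python3 - <<'E'
from tray import *
r,d,P=show("scene","s3.png",(300,200,480,340),(720,560))
# +x wall outer face + strap: points grey within region
X,Y,Z=P[...,0],P[...,1],P[...,2]
g=r.astype(int); grey=(g.max(-1)-g.min(-1)<25)&(abs(X-400)<110)&(abs(Y-305)<60)&(Z>15)
for x0 in range(330,480,10):
    k=grey&(abs(X-x0)<5)&(abs(Y-325)<20); 
    if k.sum()>3: print(x0,k.sum(),np.percentile(Z[k],[5,50,95]).round(0))
E
```

```text
time: 12.55
position: [373.6, 304.0, 70.5]
ee_rot: [180.0, -0.0, 90.0]
wrist_force: [-1.9, 0.0, -0.4]
opening: 24.1
grip_force: 0.8
330 128 [469. 487. 492.]
340 309 [453. 477. 490.]
350 452 [ 18. 457. 492.]
360 379 [ 20. 447. 494.]
370 470 [ 24. 446. 494.]
380 518 [ 28. 442. 487.]
390 566 [ 33. 430. 479.]
400 800 [ 39. 316. 469.]
410 961 [ 44. 304. 458.]
420 752 [173. 326. 463.]
430 592 [171. 432. 459.]
440 944 [ 75. 401. 431.]
450 89 [58. 63. 71.]
```

View pics/s3.png

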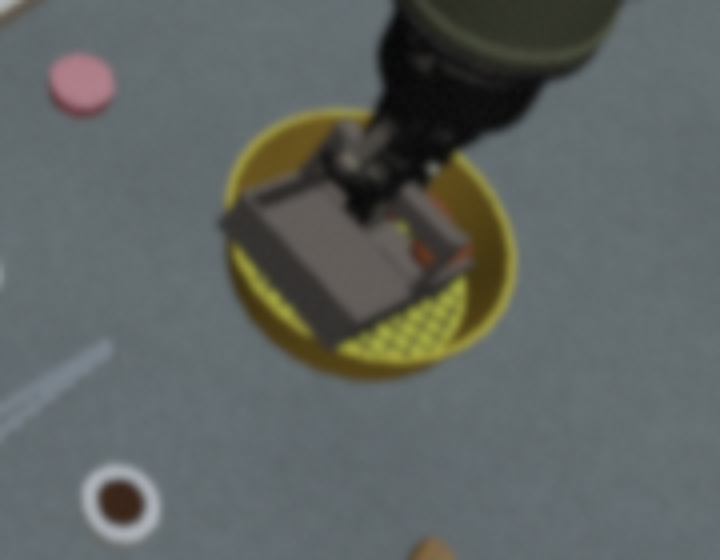

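```bash
python3 -m creep '-0.15 0 0 0;-0.3 0 0 0;-0.45 0 0 0;-0.6 0 0.05 0;-0.75 0 0.1 0;-0.9 0 0.1 0;-1.05 0 0.1 0;-1.2 0 0.1 0;-1.3 0 0.1 0;-1.3 0 0.1 0' - -
python3 - <<'E'
from tray import *
r,d,P=show("scene","s4.png",(300,200,480,340),(720,560))
X,Y,Z=P[...,0],P[...,1],P[...,2]
g=r.astype(int); grey=(g.max(-1)-g.min(-1)<25)&(abs(X-400)<110)&(abs(Y-330)<15)&(Z>15)&(Z<110)
for x0 in range(300,460,10):
    k=grey&(abs(X-x0)<5)
    if k.sum()>3: print(x0,k.sum(),np.percentile(Z[k],[5,50,95]).round(0))
E
```

```text
time: 13.85
position: [334.4, 304.0, 73.5]
ee_rot: [-180.0, 0.0, 90.0]
wrist_force: [0.9, 1.2, 0.6]
opening: 24.1
grip_force: 0.5
320 7 [ 19.  89. 108.]
330 17 [ 92.  99. 101.]
340 93 [ 91.  95. 102.]
350 7 [ 93.  95. 105.]
400 13 [107. 109. 110.]
410 84 [101. 105. 108.]
420 49 [ 96.  99. 103.]
```

View pics/s4.png

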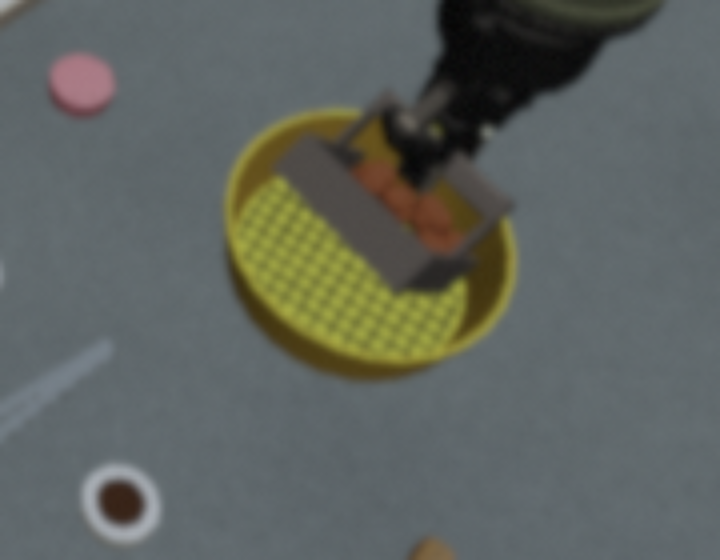

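```bash
python3 -m creep '0 0 0 0;0 0 0 0;0 0 0 0;0 0 0 0;0 0 0 0;0 0 0 0;0 0 0 0;0 0 0 0;0 0 0 0;0 0 0 0' 1 40
python3 -m creep '0 0 0.1 0;0 0 0.2 0;0.1 0 0.3 0;0.2 0 0.4 0;0.4 0 0.5 0;0.6 0 0.6 0;0.8 0 0.7 0;0.8 0 0.8 0;0.8 0 0.9 0;0.8 0 0.9 0' - -
python3 - <<'E'
from tray import *
r,d,P=show("scene","s5.png",(300,200,480,340),(720,560))
E
```

```text
time: 15.15
position: [334.5, 304.0, 73.5]
ee_rot: [-180.0, 0.0, 90.0]
wrist_force: [1.4, 0.4, 2.7]
opening: 18.7
grip_force: 38.9
time: 16.4
position: [358.5, 304.1, 100.7]
ee_rot: [180.0, -0.0, 90.0]
wrist_force: [-0.4, -0.5, -0.7]
opening: 18.9
grip_force: 39.0
```

View pics/s5.png

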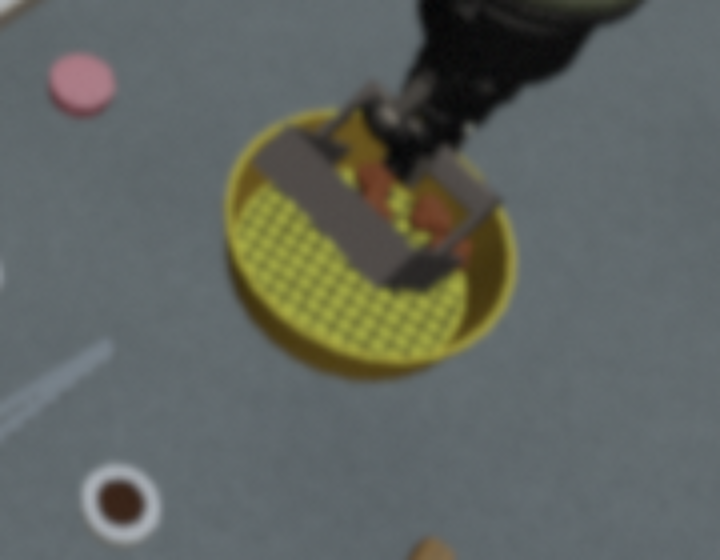

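```bash
python3 -m creep '0.2 0 0.3 0;0.4 0 0.6 0;0.6 0 0.9 0;0.6 0 0.6 0;0.6 0 1 0;0.6 0 0.6 0;0.6 0 1 0;0.6 0 1.1 0;0.6 0 1.1 0;0.6 0 1.1 0' - -
python3 - <<'E'
from tray import *
r,d,P=show("top","t6.png",(120,200,240,300),(720,600))
X,Y,Z=P[...,0],P[...,1],P[...,2]
for s in robot.silhouettes("top","pebble0"):
    if s["p"]>.15: m=s["pixels"]; print("peb",round(s["p"],2),s["uv"],np.nanmedian(P[m],0).round(0))
r,d,P=cam("scene")
for s in robot.silhouettes("scene","tray")[:1]:
    q=P[s["pixels"]]; q=q[np.isfinite(q[:,0])&(abs(q[:,1]-305)<60)&(q[:,2]<180)]
    for x0 in range(330,480,10):
        k=q[abs(q[:,0]-x0)<5]
        if len(k)>3: print(x0,np.percentile(k[:,2],[5,50,95]).round(0))
E
```

```text
time: 17.7
position: [376.6, 303.9, 133.5]
ee_rot: [180.0, 0.0, 90.0]
wrist_force: [1.1, 0.2, -1.4]
opening: 18.7
grip_force: 39.2
peb 0.47 [269.4, 187.7] [578.   6.  13.]
peb 0.4 [179.7, 272.4] [331. 271.  24.]
370 [ 81. 156. 159.]
380 [ 84. 155. 161.]
390 [ 82. 144. 153.]
400 [ 91. 132. 143.]
410 [100. 129. 140.]
420 [109. 135. 150.]
430 [124. 152. 164.]
440 [148. 172. 174.]
450 [161. 167. 172.]
460 [156. 159. 163.]
```

View pics/t6.png

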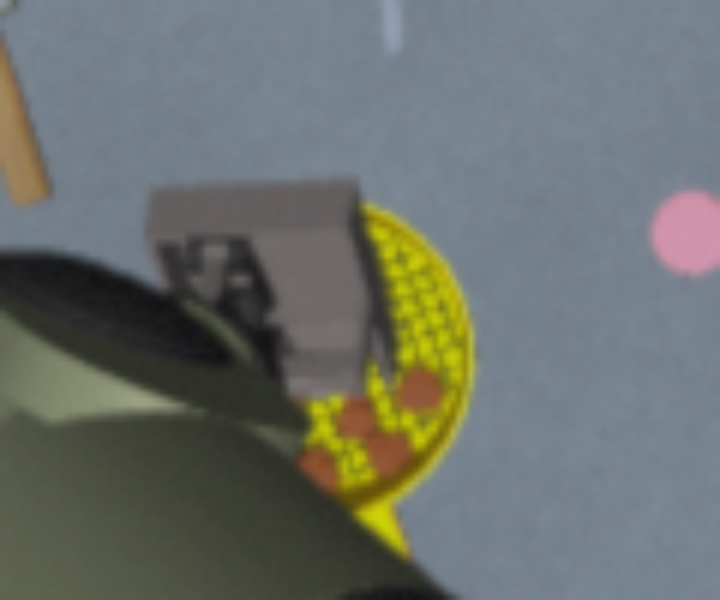

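```bash
python3 -m creep '0.2 0 0 0;0.5 0 0 0;0.8 0 -0.3 0;1 0 -0.5 0;1.1 0 -0.7 0;1.2 0 -0.9 0;1.25 0 -0.95 0;1.25 0 -0.95 0;1.25 0 -0.95 0;1.25 0 -0.95 0' 1 20
python3 -m creep '0.2 0 0 0;0.4 0 0.02 0;0.6 0 0.05 0;0.8 0 0.07 0;1 0 0.07 0;1.15 0 0.05 0;1.3 0 0.03 0;1.45 0 0 0;1.6 0 -0.03 0;1.75 0 -0.05 0' - -
python3 - <<'E'
from tray import *
r,d,P=show("scene","s7.png",(260,180,480,345),(800,600))
E
```

```text
time: 19.15
position: [414.0, 304.0, 105.2]
ee_rot: [180.0, -0.0, 90.0]
wrist_force: [0.1, 0.8, -1.4]
opening: 18.6
grip_force: 39.2
time: 20.4
position: [466.8, 303.7, 103.3]
ee_rot: [-180.0, 0.0, 90.0]
wrist_force: [-0.1, 0.8, -2.3]
opening: 14.3
grip_force: 19.4
```

View pics/s7.png

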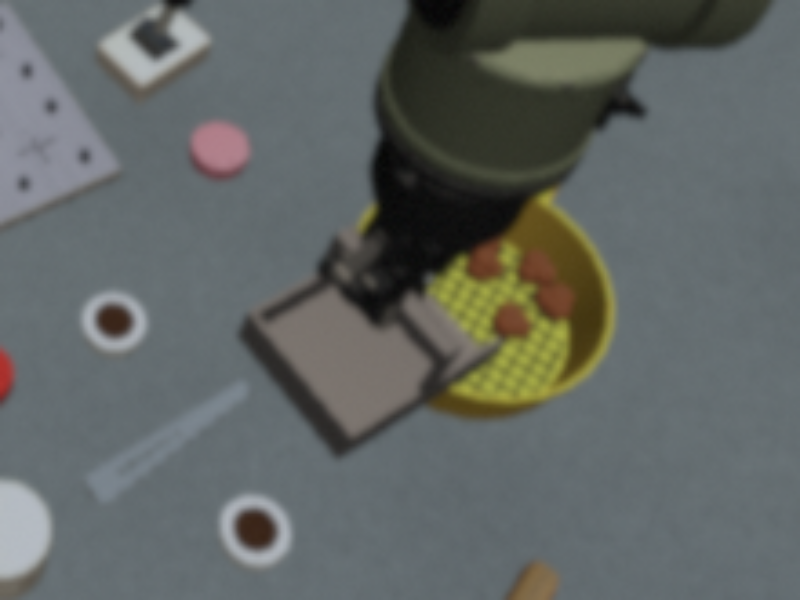

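```bash
python3 -m creep '0 0 0.4 0;0.1 0 1 0;0.2 -0.2 1.6 0;0.4 -0.7 1.9 0;0.5 -1.5 1.9 0;0.5 -2.5 1.9 0;0.5 -3.7 1.9 0;0.5 -5 1.9 0;0.5 -6.4 1.9 0;0.5 -7.8 1.9 0' 1 30
python3 -m creep '0 -1.4 0 0;0 -2.8 0 -0.2;0 -4.2 0 -0.4;-0.2 -5.6 0 -0.6;-0.5 -7 0 -0.8;-1 -8.3 0 -1;-1.7 -9.4 0 -1.2;-2.5 -10.3 0 -1.3;-3.2 -11 0 -1.3;-3.61 -11.33 0 -1.3' - -
python3 -m creep '0 0 -0.5 0;0 0 -1.1 0;0 0 -1.7 0;0 0 -2.3 0;0 0 -2.8 0;0 0 -3.2 0;0 0 -3.4 0;0 0 -3.55 0;0 0 -3.65 0;0 0 -3.68 0' - -
python3 - <<'E'
from tray import *
r,d,P=show("scene","s8.png",(180,60,340,180),(640,480))
o=robot.get_obs(); print(o["position"],o["ee_rot"])
r,d,P=cam("top"); save("t8.png",r)
for s in robot.silhouettes("top","pebble0"):
    if s["p"]>.15: m=s["pixels"]; print("peb",round(s["p"],2),s["uv"],np.nanmedian(P[m],0).round(0))
for s in robot.silhouettes("top","dish0"):
    if s["p"]>.15: m=s["pixels"]; print("dish",round(s["p"],2),np.round(s["uv"]),np.nanmean(P[m],0).round(1),np.median(r[m],0))
save("t8.png",cv2.resize(r[90:312,110:430],(800,555)))
E
```

```text
time: 21.7
position: [481.2, 67.4, 160.7]
ee_rot: [-180.0, 0.0, 90.0]
wrist_force: [0.3, -0.3, -1.5]
opening: 13.4
grip_force: 34.7
time: 22.95
position: [371.5, -271.4, 160.6]
ee_rot: [-180.0, 0.0, 76.9]
wrist_force: [0.3, -0.0, -2.3]
opening: 12.9
grip_force: 34.7
time: 24.2
position: [373.9, -270.2, 51.3]
ee_rot: [179.9, 0.1, 77.0]
wrist_force: [-8.5, 6.3, 49.9]
opening: 13.2
grip_force: 41.8
[ 373.89850361 -270.14040927   51.3488736 ] [1.79906276e+02 5.43461771e-02 7.70227058e+01]
peb 0.44 [189.9, 263.8] [360. 255.  20.]
peb 0.42 [164.6, 263.8] [361. 325.  20.]
peb 0.4 [180.5, 276.9] [331. 272.  22.]
dish 0.6 [236. 239.] [432.8 121.1  15.1] [205. 145. 168.]
dish 0.49 [211. 190.] [573.9 190.2  14.7] [162. 169. 181.]
dish 0.49 [217. 162.] [663.7 175.2  14.3] [207.  39.  32.]
dish 0.47 [147. 163.] [667.9 376.6  14.6] [206.  35.  28.]
dish 0.46 [158. 191.] [581.4 341.4  13.1] [158.  164.  174.5]
dish 0.44 [341. 174.] [ 615.4 -200.8   15.5] [143. 140. 147.]
```

View pics/s8.png

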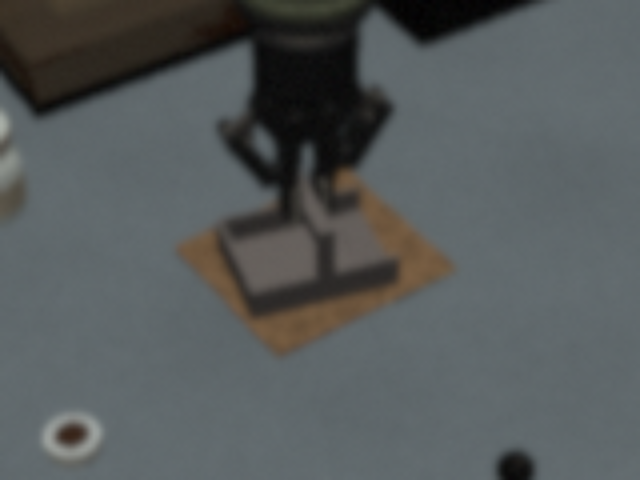

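View pics/t8.png

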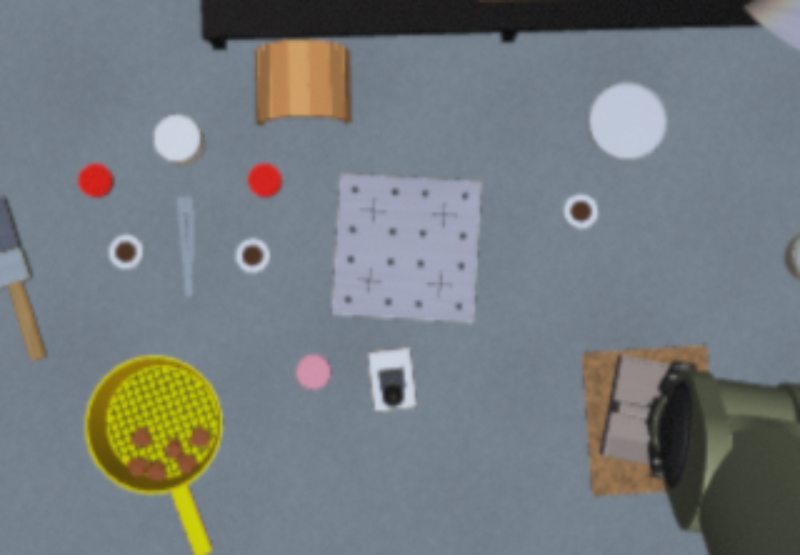

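```bash
python3 -m creep '0 0 0 0;0 0 0 0;0 0 0 0;0 0 0 0;0 0 0 0;0 0 0 0;0 0 0 0;0 0 0 0;0 0 0 0;0 0 0 0' -1 30
python3 -m creep '0 0 0.3 0;0 0 0.8 0;0 0 1.5 0;0 0 2.3 0;0.2 0.1 3 0;1 0.3 3.3 0.2;2 0.5 3.3 0.4;3 0.8 3.3 0.6;4 1.1 3.3 0.8;5 1.4 3.3 0.9' -0.41 -
cat > dishes.py <<'E'
from h import *
def dishes():
    out={}
    for n in ["top","scene"]:
        r,d,P=cam(n)
        for s in robot.silhouettes(n,"dish0"):
            m=s["pixels"]; c=np.nanmedian(r[m],0)
            if s["p"]<.2 or c[0]-c[2]>8: continue
            q=P[m]; q=q[np.isfinite(q[:,0])]; q=q[q[:,2]>np.median(q[:,2])-3]
            e=cv2.minEnclosingCircle(q[:,:2].astype(np.float32)); print(n,round(s["p"],2),"ctr",q.mean(0).round(1),"circ",np.round(e[0],1),round(e[1],1),"rgb",c)
E
python3 - <<'E'
from dishes import *
from scipy.optimize import least_squares
dishes()
for n in ["top","scene"]:
    r,d,P=cam(n); g=r.min(-1).astype(int)
    k=cv2.morphologyEx(g.astype(np.uint8),cv2.MORPH_BLACKHAT,np.ones((9,9)))
    inside=(abs(P[...,0]-577)<80)&(abs(P[...,1]-9)<80)
    nl,lab,st,ct=cv2.connectedComponentsWithStats(((k>30)&inside).astype(np.uint8))
    pts=[]
    for i in range(1,nl):
        if st[i,4]>=3:
            m=lab==i; w=k[m].astype(float); q=P[m]; pts.append((q[:,:2]*w[:,None]).sum(0)/w.sum())
    pts=np.array(pts); G=np.array([(a*42+c*24,b*42+e*24) for a in(-1,1) for b in(-1,1) for c in(-1,1) for e in(-1,1)]+[(a*42,b*42) for a in(-1,1) for b in (-1,1)])
    def f(p):
        c,s=np.cos(p[2]),np.sin(p[2]); g=G@np.array([[c,s],[-s,c]])+p[:2]
        return np.linalg.norm(pts[:,None]-g[None],axis=2).min(1)
    z=least_squares(f,[577,8,-.07],loss="soft_l1"); print(n,len(pts),z.x[:2].round(1),np.degrees(z.x[2]).round(2),np.median(z.fun).round(2))
E
```

```text
time: 25.65
position: [373.3, -269.9, 50.1]
ee_rot: [180.0, 0.0, 77.0]
wrist_force: [-1.2, -0.2, 0.1]
opening: 85.6
grip_force: 0.0
time: 26.9
position: [524.2, -227.6, 150.4]
ee_rot: [180.0, 0.0, 86.1]
wrist_force: [-0.0, -0.3, -1.0]
opening: 60.2
grip_force: 0.0
top 0.73 ctr [572.5 190.2  15.7] circ [572.9 190.4] 20.2 rgb [162. 165. 179.]
top 0.68 ctr [ 722.4 -261.1   17.9] circ [ 722.7 -261. ] 47.7 rgb [193. 202. 217.]
top 0.46 ctr [580.9 341.9  15.2] circ [581.1 341.8] 20.5 rgb [164. 168. 180.]
scene 0.82 ctr [572.4 194.6  15. ] circ [572.  194.5] 20.8 rgb [131. 133. 135.]
scene 0.54 ctr [ 616.  -197.3   15.1] circ [ 615.6 -198.2] 20.8 rgb [120. 119. 115.]
scene 0.54 ctr [580.8 345.8  15.1] circ [580.3 345.6] 20.6 rgb [132.5 135.  138. ]
top 20 [577.    7.4] -4.89 0.47
scene 16 [577.1   8.6] -4.84 2.0
```

```bash
python3 -m creep '1 0.3 0 -0.1;2 0.6 -0.7 -0.1;2.8 0.85 -1.6 -0.1;3.04 0.93 -2.5 -0.1;3.04 0.93 -3.3 -0.1;3.04 0.93 -3.9 -0.1;3.04 0.93 -4.4 -0.1;3.04 0.93 -4.75 -0.1;3.04 0.93 -4.87 -0.1;3.04 0.93 -4.87 -0.1' - -
python3 -m creep '0 0 0 0;0 0 0 0;0 0 0 0;0 0 0 0;0 0 0 0;0 0 0 0;0 0 0 0;0 0 0 0;0 0 0 0;0 0 0 0' 1 20
```

```text
time: 28.45
position: [614.6, -200.0, 3.2]
ee_rot: [180.0, 0.0, 85.0]
wrist_force: [-0.3, -0.5, -0.4]
opening: 60.4
grip_force: 0.0
time: 29.7
position: [614.7, -200.1, 3.7]
ee_rot: [180.0, 0.0, 85.0]
wrist_force: [-2.5, 0.3, 6.4]
opening: 39.1
grip_force: 19.7
```

```bash
python3 -m creep '0 0 0.5 0;0 0.3 1.2 0;0 1 1.6 0;0 2 1.6 0;0 3.1 1.6 0;0.02 4.2 1.6 0;0.02 5 1.6 0;0.02 5.47 1.5 0;0.02 5.47 1.2 0;0.02 5.47 1 0' - -
python3 -m creep '0 0 -0.2 0;0 0 -0.4 0;0 0 -0.5 0;0 0 -0.56 0;0 0 -0.56 0;0 0 -0.56 0;0 0 -0.56 0;0 0 -0.56 0;0 0 -0.56 0;0 0 -0.56 0' - -
python3 -m creep '0 0 0 0;0 0 0 0;0 0 0 0;0 0 0 0;0 0 0.2 0;0 0 0.5 0;0 0 1.2 0;0 0 2 0;0 0 2.8 0;0 0 3.3 0' -0.41 -
```

```text
time: 30.95
position: [614.7, -36.9, 32.2]
ee_rot: [-180.0, 0.0, 85.0]
wrist_force: [0.4, -0.2, -0.3]
opening: 38.9
grip_force: 20.4
time: 32.2
position: [615.0, -35.9, 16.2]
ee_rot: [-180.0, 0.0, 85.0]
wrist_force: [0.5, 0.2, -0.2]
opening: 38.9
grip_force: 20.4
time: 33.45
position: [615.6, -35.9, 117.6]
ee_rot: [179.9, -0.0, 85.0]
wrist_force: [0.0, -0.6, -0.7]
opening: 60.6
grip_force: 0.0
```

```bash
python3 -c "
from dishes import *
dishes()"
```

```text
top 0.68 ctr [572.9 189.4  15.6] circ [573.3 190.5] 20.0 rgb [167.5 171.  183. ]
top 0.66 ctr [581.1 341.8  14.6] circ [580.8 341.9] 20.4 rgb [163. 171. 183.]
top 0.27 ctr [ 722.2 -261.3   17.8] circ [ 722.4 -261.9] 47.2 rgb [198. 207. 220.]
scene 0.84 ctr [572.5 194.8  14.8] circ [572.3 194.4] 20.7 rgb [133.  135.5 137.5]
scene 0.7 ctr [580.6 346.1  15. ] circ [580.2 345.5] 20.9 rgb [135. 138. 140.]
```

```bash
python3 -m creep '-0.2 1.2 0 0;-0.5 2.6 0 0;-0.9 4 0 0;-1.2 5.4 -0.3 0;-1.43 6.7 -0.9 0;-1.43 7.5 -1.7 0;-1.43 7.61 -2.5 0;-1.43 7.61 -3.2 0;-1.43 7.61 -3.6 0;-1.43 7.61 -3.78 0' - -
python3 -m creep '0 0 0 0;0 0 0 0;0 0 0 0;0 0 0 0;0 0 0 0;0 0 0 0;0 0 0 0;0 0 0 0;0 0 0 0;0 0 0 0' 1 20
```

```text
time: 34.9
position: [572.0, 191.9, 1.1]
ee_rot: [-180.0, 0.0, 85.0]
wrist_force: [-0.1, 0.7, 0.3]
opening: 60.1
grip_force: 0.0
time: 36.15
position: [572.4, 192.4, 2.2]
ee_rot: [180.0, -0.0, 85.0]
wrist_force: [-0.6, -0.8, 7.1]
opening: 39.3
grip_force: 20.6
```

```bash
python3 -m creep '0 0 0.5 0;0.1 -0.2 1.2 0;0.4 -0.9 1.6 0;0.8 -1.9 1.6 0;1.2 -2.9 1.6 0;1.5 -3.9 1.6 0;1.67 -4.6 1.6 0;1.67 -4.82 1.5 0;1.67 -4.82 1.2 0;1.67 -4.82 1 0' - -
python3 -m creep '0 0 -0.2 0;0 0 -0.4 0;0 0 -0.48 0;0 0 -0.53 0;0 0 -0.53 0;0 0 -0.53 0;0 0 -0.53 0;0 0 -0.53 0;0 0 -0.53 0;0 0 -0.53 0' - -
python3 -m creep '0 0 0 0;0 0 0 0;0 0 0 0;0 0 0 0;0 0 0.2 0;0 0 0.5 0;0 0 1.2 0;0 0 2 0;0 0 2.8 0;0 0 3.3 0' -0.41 -
python3 -c "
from dishes import *
dishes()"
```

```text
time: 37.4
position: [621.7, 49.2, 31.0]
ee_rot: [-180.0, -0.0, 85.1]
wrist_force: [-0.4, 1.0, -0.3]
opening: 38.7
grip_force: 20.3
time: 38.65
position: [622.2, 47.8, 15.9]
ee_rot: [-180.0, -0.0, 85.0]
wrist_force: [-0.1, -0.2, 0.2]
opening: 38.9
grip_force: 20.3
time: 39.9
position: [622.8, 47.8, 117.3]
ee_rot: [179.9, -0.0, 85.0]
wrist_force: [-0.2, 0.2, -0.1]
opening: 59.9
grip_force: 0.0
top 0.44 ctr [581.  341.9  14.6] circ [580.8 341.6] 20.2 rgb [171. 176. 187.]
top 0.38 ctr [710.3 271.8  48.7] circ [710.2 273.1] 27.8 rgb [211. 217. 228.]
scene 0.84 ctr [581.1 345.7  14.8] circ [580.9 345.6] 20.2 rgb [141. 142. 145.]
scene 0.66 ctr [591.6 273.2   6.8] circ [587.4 273.1] 58.5 rgb [120. 130. 137.]
scene 0.6 ctr [606.5 -29.4  27. ] circ [606.6 -28.4] 18.0 rgb [133.  133.5 131.5]
scene 0.59 ctr [623.   50.9  27. ] circ [622.6  49.4] 20.7 rgb [133. 135. 138.]
```

```bash
python3 -m creep '-0.1 1.2 0 0;-0.3 2.7 0 0;-0.6 4.3 0 0;-0.9 5.9 0 0;-1.2 7.5 -0.4 0;-1.38 9 -1 0;-1.38 9.7 -1.8 0;-1.38 9.87 -2.6 0;-1.38 9.87 -3.3 0;-1.38 9.87 -3.72 0' - -
python3 -m creep '0 0 0 0;0 0 0 0;0 0 0 0;0 0 0 0;0 0 0 0;0 0 0 0;0 0 0 0;0 0 0 0;0 0 0 0;0 0 0 0' 1 20
```

```text
time: 41.35
position: [580.9, 342.1, 1.6]
ee_rot: [-179.9, 0.1, 84.9]
wrist_force: [0.0, 0.7, 0.2]
opening: 60.6
grip_force: 0.0
time: 42.6
position: [580.8, 343.9, 3.3]
ee_rot: [-180.0, -0.0, 85.0]
wrist_force: [0.0, 0.7, -0.0]
opening: 38.6
grip_force: 20.4
```

```bash
python3 -c "
from dishes import *
dishes()"
```

```text
top 0.63 ctr [622.9  45.7  27.7] circ [623.4  45.6] 19.7 rgb [177. 182. 196.]
top 0.44 ctr [616.1 -38.4  28. ] circ [616.1 -39. ] 20.2 rgb [176.5 180.5 198. ]
top 0.44 ctr [571.9   7.1  13.9] circ [576.7   9.8] 115.6 rgb [163. 166. 188.]
scene 0.66 ctr [623.6  50.3  26.9] circ [622.7  49.3] 20.9 rgb [136.5 139.  141. ]
scene 0.64 ctr [581.2 356.4  15.7] circ [581.  355.3] 18.4 rgb [141.  141.  144.5]
scene 0.54 ctr [616.2 -33.7  27.2] circ [615.8 -34.7] 21.1 rgb [137. 138. 140.]
```

```bash
python3 -m creep '0 0 0.6 0;0 -0.3 1.4 0;-0.2 -1.2 2 0;-0.5 -2.5 2 0;-0.8 -4 2 0;-1.1 -5.6 2 0;-1.3 -7.2 2 0;-1.41 -8.6 2 0;-1.41 -9.5 1.8 0;-1.41 -9.64 1.4 0' - -
python3 -m creep '0 0 -0.3 0;0 0 -0.6 0;0 0 -0.8 0;0 0 -0.9 0;0 0 -0.95 0;0 0 -0.95 0;0 0 -0.95 0;0 0 -0.95 0;0 0 -0.95 0;0 0 -0.95 0' - -
python3 -m creep '0 0 0 0;0 0 0 0;0 0 0 0;0 0 0 0;0 0 0.2 0;0 0 0.5 0;0 0 1.2 0;0 0 2 0;0 0 2.8 0;0 0 3.3 0' -0.41 -
```

```text
time: 44.05
position: [539.3, 52.5, 46.4]
ee_rot: [179.9, 0.0, 84.8]
wrist_force: [-1.3, 0.3, -0.5]
opening: 39.0
grip_force: 20.4
time: 45.3
position: [538.5, 54.7, 16.8]
ee_rot: [180.0, -0.0, 85.0]
wrist_force: [-0.2, -0.8, -0.3]
opening: 38.5
grip_force: 20.4
time: 46.55
position: [538.9, 54.7, 117.4]
ee_rot: [179.9, -0.0, 85.0]
wrist_force: [0.1, 0.4, 0.2]
opening: 60.3
grip_force: 0.0
```

```bash
python3 -m creep '-0.5 -0.1 0 0.1;-1.1 -0.2 0 0.3;-1.8 -0.35 0 0.5;-2.6 -0.5 0 0.7;-3.3 -0.65 0 0.9;-3.9 -0.8 0 1.1;-4.22 -0.83 0 1.1;-4.22 -0.83 0 1.1;-4.22 -0.83 0 1.1;-4.22 -0.83 0 1.1' - -
python3 - <<'E'
from dishes import *
dishes()
r,d,P=cam("scene"); save("s9.png",cv2.resize(r[150:270,170:330],(800,600)))
E
```

```text
time: 47.8
position: [412.4, 30.0, 115.8]
ee_rot: [180.0, -0.0, 96.0]
wrist_force: [-0.7, -1.0, 0.1]
opening: 60.1
grip_force: 0.0
top 0.5 ctr [616.2 -38.3  27.8] circ [616.7 -38.4] 20.2 rgb [175.  179.5 199. ]
top 0.45 ctr [540.1  53.6  27.4] circ [539.6  54.2] 20.2 rgb [179.5 185.  200. ]
scene 0.73 ctr [616.  -33.4  27.1] circ [615.4 -33.5] 20.8 rgb [127. 128. 131.]
scene 0.73 ctr [623.1  50.5  26.9] circ [621.8  49.9] 21.1 rgb [132. 134. 136.]
scene 0.48 ctr [539.9  58.6  26.8] circ [539.8  57.6] 20.4 rgb [133. 134. 137.]
scene 0.38 ctr [578.   13.7  13.4] circ [578.   10.2] 118.2 rgb [136. 138. 149.]
```

View pics/s9.png

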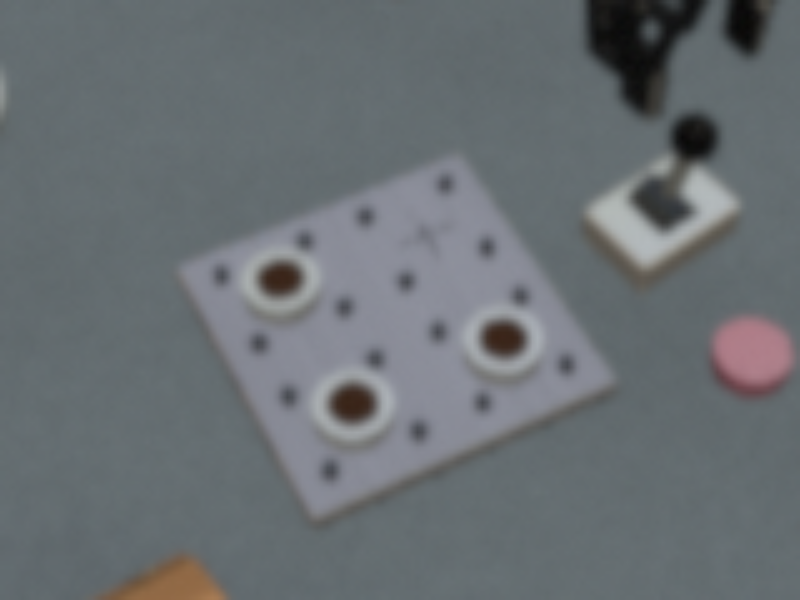

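```bash
python3 -m creep '0 0 -0.3 0;0 0 -0.6 0;0 0 -0.9 0;0 0 -1.2 0;0 0 -1.5 0;0 0 -1.8 0;0 0 -2 0;0 0 -2 0;0 0 -2 0;0 0 -2 0' - -
python3 -m creep '0.2 0.02 0 0;0.4 0.04 0 0;0.6 0.06 0 0;0.8 0.08 0 0;1 0.1 0 0;1.2 0.12 0 0;1.4 0.14 0 0;1.5 0.15 0 0;1.6 0.16 0 0;1.6 0.16 0 0' - -
```

```text
time: 49.3
position: [412.1, 29.8, 56.1]
ee_rot: [180.0, -0.0, 96.0]
wrist_force: [-0.2, -0.1, 0.1]
opening: 60.7
grip_force: 0.0
time: 50.55
position: [460.1, 34.7, 55.8]
ee_rot: [180.0, -0.0, 96.0]
wrist_force: [0.3, -0.1, 0.3]
opening: 60.2
grip_force: 0.0
```

```bash
python3 -m creep '0.1 0.01 0 0;0.2 0.02 0 0;0.25 0.02 0 0;0.3 0.03 0 0;0.3 0.03 0 0;0.3 0.03 0 0;0.3 0.03 0 0;0.3 0.03 0 0;0.3 0.03 0 0;0.3 0.03 0 0' - -
python3 -c "
from h import *
for n in ['top','scene']:
    r,d,P=cam(n); X,Y,Z=P[...,0],P[...,1],P[...,2]
    for s in robot.silhouettes(n,'switch_tip')+robot.silhouettes(n,'switch'):
        m=s['pixels']; print(n,round(s['p'],2),np.round(s['uv']),m.sum(),np.nanmean(P[m],0).round(1))
"
```

```text
time: 51.8
position: [462.9, 34.6, 54.9]
ee_rot: [-179.3, 0.1, 96.0]
wrist_force: [-34.7, 2.0, 23.0]
opening: 60.3
grip_force: 17.6
top 0.62 [359. 137.] 770 [ 722.4 -261.3   17.1]
scene 0.65 [249. 214.] 3126 [577.1  16.1  12.9]
```

```bash
python3 -m creep '-0.2 -0.02 0 0;-0.45 -0.04 0 0;-0.6 -0.06 0 0;-0.6 -0.06 0.5 0;-0.6 -0.06 1.2 0;-0.6 -0.06 2 0;-0.6 -0.06 2.8 0;-0.6 -0.06 3.5 0;-0.6 -0.06 4 0;-0.6 -0.06 4 0' - -
python3 -m creep '0 -1 0.3 0;0 -2.2 0.6 0;0 -3.5 0.9 0;0 -4.8 1 0;0 -6 1 0;0 -7 1 0;0 -7.6 1 0;0 -8 1 0;0 -8 1 0;0 -8 1 0' - -
python3 - <<'E'
from dishes import *
dishes()
r,d,P=cam("top"); a=cv2.resize(r[90:312,110:430],(800,555)); save("t10.png",a)
r,d,P=cam("scene"); X,Y,Z=P[...,0],P[...,1],P[...,2]
m=(abs(X-430)<50)&(abs(Y-32)<45)&(Z>58)&(Z<100); print("knob",P[m].mean(0).round(1),m.sum())
E
```

```text
time: 53.35
position: [451.5, 33.7, 176.9]
ee_rot: [179.9, 0.0, 96.0]
wrist_force: [0.0, -0.1, -0.2]
opening: 60.3
grip_force: 0.0
time: 54.6
position: [451.1, -205.4, 205.8]
ee_rot: [180.0, -0.0, 96.1]
wrist_force: [-0.1, 0.0, 0.3]
opening: 60.3
grip_force: 0.0
top 0.66 ctr [616.3 -38.8  27.9] circ [616.3 -38.1] 20.1 rgb [175. 180. 193.]
top 0.52 ctr [623.3  46.6  27.3] circ [623.6  46.6] 19.9 rgb [176. 180. 197.]
top 0.44 ctr [539.8  54.3  27.7] circ [539.9  54.3] 20.1 rgb [178.  183.5 198.5]
scene 0.75 ctr [616.1 -33.8  26.7] circ [615.1 -34.3] 21.4 rgb [127. 129. 131.]
scene 0.55 ctr [623.2  51.4  27. ] circ [622.9  51.4] 20.3 rgb [125. 125. 126.]
scene 0.48 ctr [539.8  58.5  27.2] circ [540.4  58. ] 21.3 rgb [131. 133. 134.]
knob [448.   37.5  73.3] 83
```

View pics/t10.png

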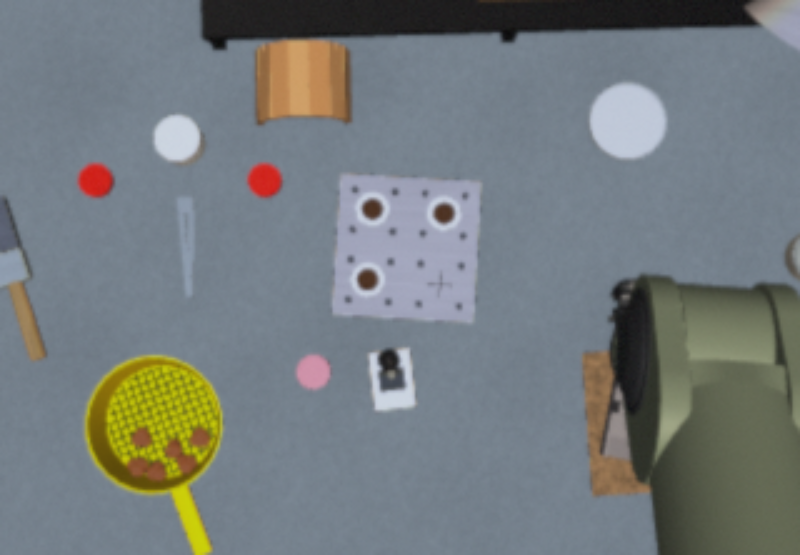

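```bash
python3 - <<'E'
from h import *
from scipy.optimize import least_squares
def fit(P,lab):
    X,Y,Z=P[...,0],P[...,1],P[...,2]
    m=(abs(X-428)<45)&(abs(Y-31)<30)&(Z>62)&(Z<95); q=P[m]
    f=lambda c:np.linalg.norm(q-c,axis=1)-13
    r=least_squares(f,q.mean(0)-[0,0,8],loss="soft_l1"); print(lab,m.sum(),r.x.round(1),abs(r.fun).mean().round(1))
for n in["top","scene"]:
    fit(np.load(n+"0.npy"),n+" before"); fit(cam(n)[2],n+" after")
E
```

```text
top before 66 [405.5  26.6  70.8] 1.2
top after 64 [445.9  30.2  67.3] 1.3
scene before 82 [403.9  29.8  70. ] 1.1
scene after 82 [444.6  33.3  66.6] 1.0
```

```bash
python3 -c "
from plant import robot
print(robot.job_done())"
```

```text
the job is handed in; nothing more can be done
None
```

The job is handed in: all six pebbles are in the sieve, the empty tray is back wholly on its mat, all three dishes are centred in their own bays, and the lamp lever was then pushed over to its hard stop.

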